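# Stand the chalkboard sign on its kickstand

### The arm

A 7-joint arm with a two-finger parallel gripper is mounted at the origin on a cart in front of the work surface, level with it; the furniture and walls round the work are solid. World frame = base frame: x ahead of the robot, y to its left, z up, the work surface at z = 0. Lengths are in m, angles in rad, forces in N, time in s.
With the tool pointing down it reaches from about 0.425 to 0.875 m from the base axis. Payload 8.4 kg.
Tool frame: the origin (TCP) lies between the finger pads; the fingertips stand 19 mm ahead of it and the grasp point (between the pads) is the TCP (r.tip_reach is the distance from the TCP to the fingertips, in m); z points along the fingers, y is the line along which they close (so a half turn about z gives the same grasp; the last joint's range is limited). The gripper opens to 85 mm and grips with 20 to 120 N. Pads are 22 mm wide; open, the fingers measure 114 mm over their backs; the gripper's body (76 mm by 85 mm) begins 54 mm behind the grasp point. The pads swing forward as they close: fully open they stand 13 mm farther back than shut.
Start: joints at [-1.262, 0.333, 0.04, 1.465, -0.013, 1.343, -0.059], TCP at [0.258, 0.597, 0.229] pointing down, gripper open.
Joint ranges: [-2.58, 2.58], [-0.38, 2.09], [-1.3, 1.39], [0.25, 2.4], [-1.5, 4.64], [0.08, 2.09], [-2.65, 2.65]. Speed limits (rad/s): [2.22, 2.22, 2.79, 2.79, 3.14, 3.14, 3.14].

### API

Orientations are given as [roll, pitch, yaw] about the fixed x, y, z axes, in that order (R = Rz(yaw) Ry(pitch) Rx(roll)).
In Python, from station import r, optics, workorder gives the robot as it stands.
- The arm moves only by the shell command python3 -m jog 'ROWS'. ROWS is JSON, a list of rows, each a list of 7 numbers: the shift along the tool's x, y, z normalised to -1 to 1, where 1 is 0.15 m, then the turn, a rotation vector about the tool's x, y, z normalised to -1 to 1, where 1 is 90 degrees, then the opening, from 0 (shut) to 1 (fully open). A call has 1 to 20 rows; each row is the pose to reach, as a shift and turn from the pose commanded when the call began, along the tool's axes at that moment; what a row does not reach only later rows make up. A row lasts 1/10 s, in which the tool goes at most 50 mm and 8.59 degrees, less where a joint would pass 70% of its speed; a pose out of reach is approached as far as the arm can. A call with a number of a shift or a turn outside -1 to 1 is refused whole. A call with a gripper value outside its range is refused whole. The fingers move at their own pace and stop on an object; the grip force is fixed at half the most. Time passes only in rows, so rows that repeat a pose let the fingers close. It gives the time, the measured TCP pose, the force, the opening and the grip force at its end, in the units of the state.
- r.get_state(): the state, without advancing time (a new reading comes with each control period).
- optics.camera(name): name is "side" or "top" or "wrist"; returns a dict with "image" (400x640x3 uint8, red, green, blue), "camera_matrix" (3x3 intrinsics, pixels), "world_from_camera" (4x4, takes a point from camera to world coordinates); the wrist camera has in their place "hand_eye" (4x4, takes a point from camera to tool coordinates, whose origin is the TCP and whose axes are the flange's). Camera axes: x right, y up, looking along -z (the intrinsics and any distortion apply to the point x, -y, -z); pixel columns grow to the right and rows downward; lengths in m; the calibration is good to about 2 mm. A picture is of the moment at which its call begins: read the wrist's pose just before it. There is no depth.
- workorder.close_job(): hands the job in; it is judged then, once.
The state is a dict: "time": time; "q": joint angles; "joint_velocities": joint speeds; "effort": joint torques, N m; "tcp_pos": TCP position; "orientation": TCP orientation; "contact_force": force on the tool from outside, world axes, zero at the start; "moment": the same for the moment, N m; "gripper_width": finger opening in m; "gripper_force": force on a finger pad.
Only numpy, scipy, OpenCV 4.12 (cv2) and the standard library are available. Lean on these libraries where they do the work, as an engineer would, in place of code of your own. Each camera call takes 0.05 s, during which the arm holds its last target. There are 200 camera calls.

### The job

The small chalkboard sign has been left lying on its face. Where it lies, unfold the wire kickstand on its back all the way to its stop; then carry the sign to the black bar mat and stand it gently upright in the middle of the mat, leaning back on the kickstand, bottom edge parallel to the mat's long sides and face towards the robot's side of the worktop. Leave the other things where they are, and let go of the sign.

Things in the scene. Friction and masses are not known exactly. Their poses are not given: they have to be found in the camera images.
- sign: Chalkboard sign, about 0.35 kg: wooden frame, dark panel, 150 tall x 140 wide x 12 mm thick, handle rod on two ears beyond its top. Starts flat on its face. Origin: centre of the face (underside). +z out of its back (up), +x to the bottom edge (x = 75 mm), -x to top edge (-75) and handle, y its width. At the start +x points away from the robot (yaw within 0.45). Stood up it leans back 24 deg.
- sign_rod (a point): Centre of the handle rod: round steel, 10 mm thick, along the sign's y, 80 mm free between the ears, 27 mm clear of the top edge; at x = -107, z = 12 mm in the sign's frame (12 mm above the worktop as it lies). Pinched across from above, it turns in the grip with some friction. About 170 mm up when the sign stands.
- sign_bottom (a point): Middle of the rear corner of the bottom edge, on which the sign stands: x = 75, y = 0, z = 12 mm in the sign's frame, 182 mm from the rod's centre. Tipped up about it by the rod, it slides on the surface unless pressed down with a few N; lifted off, the sign hangs roughly upright from the rod but friction in the grip can hold it 10 deg off.
- leg (a joint): Kickstand angle, rad: 0 folded parallel to the back, 0.70 open at its stop; starts at 0 to 0.12. Opens by lifting its crossbar (about 1 N) and stays where it is left. Hinge axis along the sign's y at x = -40, z = 26 mm in the sign's frame. Pulling past the stop (about 2 N more) lifts the sign.
- leg_bar (a point): Middle of the crossbar at the free end of the kickstand, a U of 8 mm round steel wire: sides 64 mm apart, 100 mm from hinge axis to crossbar. Folded, it lies at x = 60, z = 26 mm in the sign's frame, 14 mm above the back; 56 mm of it is free to pinch from above. It is the foot the sign leans on, 87 mm behind the bottom edge when it stands.
- mat: Black ribbed rubber bar mat, fixed, 170 (x) x 240 (y, long sides) x 4 mm thick, to the left or right of the sign. Origin: centre of the underside. +x points away from the robot (yaw within 0.25 rad): the sign's leg belongs on the +x side, its face towards -x.
- cream_jug: Bystander: white cream jug, 85 mm tall, on the right. Origin: centre of its underside.
- ramekin: Bystander: white ramekin, 77 mm wide, 42 mm tall, behind, near the middle. Origin: centre of its underside.
- tape: Bystander: roll of brown tape, 96 mm wide, 48 mm tall, on the right behind the jug. Origin: centre of its underside.

How it is judged:
On the way, in this order (a step that is already met when the one before it is completed fails the run):
1. the kickstand is unfolded to its stop (over 0.6 rad) with the sign still lying on its face (value of joint leg above 0.6 rad and angle between sign's own z axis and vertical below 0.35 rad), for 0.2 s.
2. the sign stands in the middle of the mat on its bottom edge and its open kickstand (value of joint leg above 0.6 rad and angle between sign's own z axis and vertical between 1.83 and 2.14 rad and height (world z) of sign_rod above 0.145 m and height (world z) of sign_bottom below 0.014 m and height (world z) of leg_bar below 0.016 m and x of sign_bottom in the frame of mat between -0.085 and -0.003 m and x of leg_bar in the frame of mat between 0.003 and 0.085 m and y of sign_bottom in the frame of mat between -0.05 and 0.05 m and angle between the y axis of sign and the y axis of mat, either way round below 0.2 rad), for 0.2 s.
At the end, for the whole second after the job is handed in: Sign released and at rest on the mat, leaning back 15 to 33 deg on the kickstand (open over 0.6 rad), bottom edge and crossbar down, 3 to 85 mm in front of and behind the mat's long centre line, within 50 mm of its middle sideways and 0.2 rad of parallel (all of step 2 and linear speed of sign below 0.02 m/s and contact force between the fingers and sign below 0.1 N); the robot touches nothing.
It fails at once if the cream jug is moved by more than 40 mm (distance of cream_jug from where it was at the start of the episode above 0.04 m).
It fails at once if the ramekin is moved by more than 40 mm (distance of ramekin from where it was at the start of the episode above 0.04 m).
It fails at once if the tape is moved by more than 40 mm (distance of tape from where it was at the start of the episode above 0.04 m).
It fails at once if the sign is set down hard or dropped on the mat (over 40 N) (contact force between sign and mat above 40 N).
It also fails if it takes over 72 s, if anything falls off the work surface, if the arm or the gripper's body presses on something with over 40 N, if the wrist force passes 120 N, or if a joint passes its speed limit or range.

## Working session

There is one attempt and no reset: what is moved stays moved. The work goes in short steps, Python scripts to look and compute and a shell command to move; the robot and the scene stay as the last step left them, time stands still between calls to the robot, and variables do not carry over. Pictures are saved under pics/ and viewed, at most 10 in all, crops included, and the job is handed in when it is done.

```bash
mkdir -p pics; ls; python3 - <<'E'
from station import r, optics
import cv2
s=r.get_state(); print(s['time'],s['tcp_pos'],s['orientation'],s['gripper_width'],r.tip_reach)
for n in ['top','side']:
    c=optics.camera(n); cv2.imwrite(f'pics/{n}0.png',c['image'][:,:,::-1]); print(c['camera_matrix'],c['world_from_camera'],c.keys())
c=optics.camera('wrist');print(c['hand_eye'])
E
```

```text
pics
0.0 [0.25761497 0.59626945 0.22854187] [-3.13996766e+00  7.37267312e-05  2.73378180e+00] 0.08521644665681566 0.019
[[386.81140369   0.         317.04133723]
 [  0.         386.81140369 201.62071882]
 [  0.           0.           1.        ]] [[ 0.01213243  0.99600944 -0.08841946  0.48657143]
 [-0.99974612  0.01376177  0.01784104 -0.03824874]
 [ 0.01898665  0.08818056  0.99592354  1.04656036]
 [ 0.          0.          0.          1.        ]] dict_keys(['image', 'camera_matrix', 'world_from_camera'])
[[428.24056151   0.         329.71380542]
 [  0.         428.24056151 200.04745045]
 [  0.           0.           1.        ]] [[-0.99959997  0.01602603 -0.02330368  0.58112828]
 [-0.02825215 -0.52770062  0.84896047  0.81590976]
 [ 0.0013081   0.84927924  0.52794229  0.58289538]
 [ 0.          0.          0.          1.        ]] dict_keys(['image', 'camera_matrix', 'world_from_camera'])
[[-8.30463964e-04  9.60870986e-01  2.76995051e-01  6.97587782e-02]
 [ 9.99999459e-01  6.24547274e-04  8.31618323e-04  1.31590422e-03]
 [ 6.26081415e-04  2.76995592e-01 -9.60870985e-01 -1.43735976e-01]
 [ 0.00000000e+00  0.00000000e+00  0.00000000e+00  1.00000000e+00]]
```

View pics/top0.png

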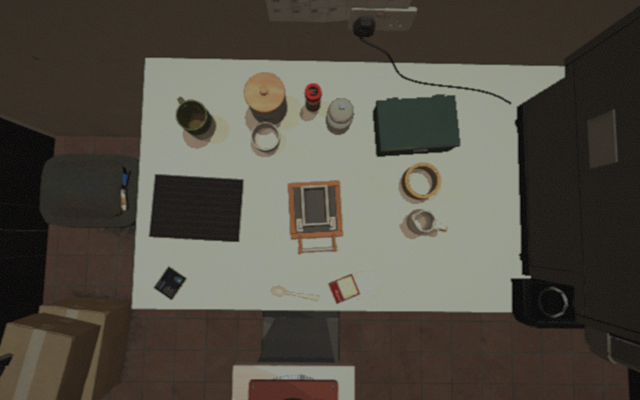

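View pics/side0.png

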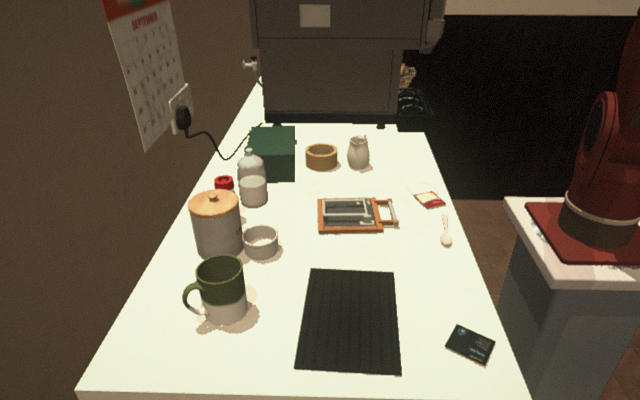

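The top view shows the sign at about (316,210) with its rod at (317,249). The mat's corners are near (154,175), (243,179), (240,241) and (151,236). I'll zoom in on the sign and fit the mat.

```bash
cat > h.py <<'E'
import numpy as np, cv2
from scipy.spatial.transform import Rotation as R
def ray(c,px,z,T=None):
    T=c['world_from_camera'] if T is None else T
    K=c['camera_matrix']; px=np.atleast_2d(px).astype(float)
    d=np.c_[(px[:,0]-K[0,2])/K[0,0],-(px[:,1]-K[1,2])/K[1,1],-np.ones(len(px))]@T[:3,:3].T
    return T[:3,3]+d*((z-T[2,3])/d[:,2])[:,None]
def proj(c,P,T=None):
    T=c['world_from_camera'] if T is None else T
    K=c['camera_matrix']; p=(np.atleast_2d(P)-T[:3,3])@T[:3,:3]
    return np.c_[K[0,2]+K[0,0]*p[:,0]/-p[:,2],K[1,2]-K[1,1]*p[:,1]/-p[:,2]]
def tool(s):
    T=np.eye(4);T[:3,:3]=R.from_euler('xyz',s['orientation']).as_matrix();T[:3,3]=s['tcp_pos'];return T
E
python3 - <<'E'
from station import r, optics
from h import *
c=optics.camera('top'); im=c['image'][:,:,::-1]
g=im.max(2); m=np.zeros_like(g); m[165:250,145:250]=(g[165:250,145:250]<90)
k=max(cv2.findContours(m,0,2)[0],key=cv2.contourArea); b=cv2.boxPoints(cv2.minAreaRect(k)); P=ray(c,b,.004)
print(b,P); print('centre',P.mean(0)); print([np.linalg.norm(P[i]-P[i-1]) for i in range(4)],[np.arctan2(*(P[i]-P[i-1])[1::-1]) for i in range(4)])
cv2.imwrite('pics/sign.png',cv2.resize(im[170:265,270:360],None,fx=6,fy=6,interpolation=2))
E
```

```text
[[148.85414 236.43126]
 [152.60384 173.93626]
 [242.75926 179.3456 ]
 [239.00957 241.84059]] [[0.47988598 0.38986767 0.004     ]
 [0.64807025 0.38825622 0.004     ]
 [0.63695121 0.14514658 0.004     ]
 [0.46839386 0.15024039 0.004     ]]
centre [0.55832532 0.26837772 0.004     ]
[np.float64(0.23990269477924017), np.float64(0.16819198793907408), np.float64(0.24336378718381332), np.float64(0.1686342974823348)] [np.float64(1.5228747166692678), np.float64(-0.009581161892036585), np.float64(-1.6165012224975792), np.float64(3.111381782825632)]
```

View pics/sign.png

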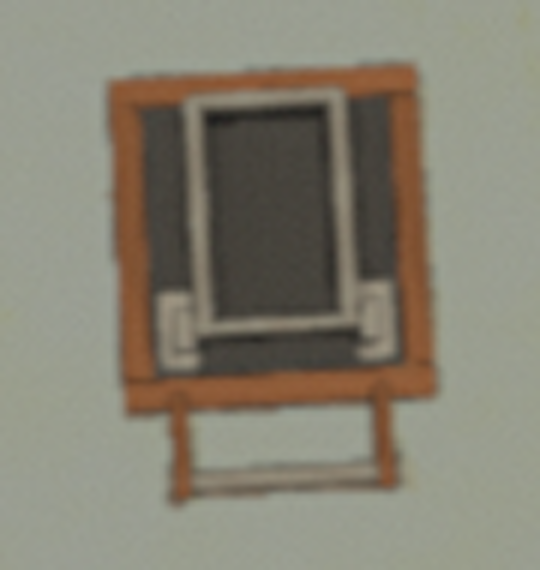

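The zoom shows the frame corners at (108,80), (415,64), (438,395) and (128,413). The rod runs (190,480)–(378,467) and the crossbar (188,101)–(345,93), all in crop pixels.

```bash
python3 - <<'E'
from station import r, optics
from h import *
c=optics.camera('top')
f=lambda p:(np.array(p)+.5)/6-.5+[270,170]
P=ray(c,f([[108,80],[415,64],[438,395],[128,413]]),.012); print(P)
print('size',[np.linalg.norm(P[i]-P[i-1]) for i in range(4)],'centre',P.mean(0))
ax=(P[0]+P[1]-P[2]-P[3]); yaw=np.arctan2(ax[1],ax[0]); ay=P[0]+P[3]-P[1]-P[2]; print('yaw',yaw,np.arctan2(-ay[0],ay[1]))
rod=ray(c,f([[190,480],[378,467]]),.012); print('rod',rod,rod.mean(0),P.mean(0)-.107*np.array([np.cos(yaw),np.sin(yaw),0]))
for z in(.026,.036):
  b=ray(c,f([[188,101],[345,93]]),z); print('bar',b.mean(0),np.linalg.norm(b[0]-b[1]))
print('bar pred',P.mean(0)+.06*np.array([np.cos(yaw),np.sin(yaw),0]))
E
```

```text
[[ 0.6278911   0.02317349  0.012     ]
 [ 0.63718913 -0.11473263  0.012     ]
 [ 0.48884067 -0.1260388   0.012     ]
 [ 0.47921891  0.01151582  0.012     ]]
size [np.float64(0.14912853887595556), np.float64(0.1382192201682989), np.float64(0.14877867630530583), np.float64(0.13789072070737649)] centre [ 0.55828495 -0.05152053  0.012     ]
yaw 0.07716046508160226 0.0685764851151757
rod [[ 0.45004485 -0.01641383  0.012     ]
 [ 0.45672179 -0.0996062   0.012     ]] [ 0.45338332 -0.05801002  0.012     ] [ 0.45160332 -0.05976851  0.012     ]
bar [ 0.61942177 -0.04795902  0.026     ] 0.06966308849419255
bar [ 0.61812003 -0.04786387  0.036     ] 0.06898049203512806
bar pred [ 0.61810643 -0.04689549  0.012     ]
```

```bash
cat > go.py <<'E'
import sys
from station import r
from h import *
# go.py x y z yaw : what remains, in tool units (shift /0.15 m, yaw turn /90deg about tool z)
def rem(p,yaw,q=True):
    s=r.get_state();T=tool(s);d=T[:3,:3].T@(np.array(p)-T[:3,3])/.15
    G=R.from_euler('xyz',[np.pi,0,yaw]).as_matrix()
    w=R.from_matrix(T[:3,:3].T@G).as_rotvec()/(np.pi/2)
    print('t%.1f tcp'%s['time'],s['tcp_pos'].round(4) if hasattr(s['tcp_pos'],'round') else s['tcp_pos'],'F',np.round(s['contact_force'],2),'w',round(s['gripper_width'],4)); print('shift',d.round(4),'turn',w.round(4))
rem([float(a) for a in sys.argv[1:4]],float(sys.argv[4]))
E
J='python3 -m jog'
$J '[[-0.33,-0.25,0,0,0,0.09,0.4],[-0.66,-0.5,0,0,0,0.18,0.4],[-1,-0.765,0,0,0,0.27,0.4],[-1,-0.765,0,0,0,0.36,0.4],[-1,-0.765,0,0,0,0.45,0.4],[-1,-0.765,0,0,0,0.54,0.4],[-1,-0.765,0,0,0,0.63,0.4],[-1,-0.765,0,0,0,0.694,0.4],[-1,-0.765,0,0,0,0.694,0.4]]'
python3 go.py 0.618 -0.047 0.2 1.644; python3 -c "
from station import r;print(r.get_state()['q'])"
```

```text
time: 1.15
tcp_pos: [0.3499, 0.4318, 0.2294]
orientation: [-3.142, 0.0, 1.642]
contact_force: [-0.1, 0.6, -0.1]
gripper_width: 0.0342
gripper_force: 0.0
t1.1 tcp [0.3499 0.4318 0.2294] F [-0.06  0.58 -0.07] w 0.0342
shift [-3.3111  1.5553  0.1961] turn [-0.      0.0001 -0.0012]
[-1.16968577  0.13967776  0.22183627  1.70786329 -0.0318011   1.29766322
 -0.87002377]
```

```bash
J='python3 -m jog'
$J '[[-0.3,0.14,0,0,0,0,0.4],[-0.6,0.28,0,0,0,0,0.4],[-0.9,0.42,0,0,0,0,0.4],[-1,0.46,0,0,0,0,0.4]]' >/dev/null
$J '[[-0.3,0.14,0,0,0,0,0.4],[-0.6,0.28,0,0,0,0,0.4],[-0.9,0.42,0,0,0,0,0.4],[-1,0.46,0,0,0,0,0.4]]' >/dev/null
$J '[[-0.3,0.14,0,0,0,0,0.4],[-0.6,0.28,0,0,0,0,0.4],[-0.9,0.42,0,0,0,0,0.4],[-1,0.5,0.2,0,0,0,0.4],[-1,0.5,0.2,0,0,0,0.4]]' 
python3 go.py 0.618 -0.047 0.13 1.644
```

```text
time: 2.45
tcp_pos: [0.5946, -0.0046, 0.1961]
orientation: [-3.137, 0.002, 1.642]
contact_force: [-0.8, 0.1, -0.8]
gripper_width: 0.034
gripper_force: 0.0
t2.5 tcp [ 0.5946 -0.0046  0.1961] F [-0.82  0.09 -0.82] w 0.034
shift [-0.2922  0.1376  0.4407] turn [-0.0028  0.0014 -0.0012]
```

```bash
J='python3 -m jog'
$J '[[-0.29,0.136,0.2,0,0,0,0.4],[-0.29,0.136,0.44,0,0,0,0.4],[-0.29,0.136,0.44,0,0,0,0.4],[-0.29,0.136,0.44,0,0,0,0.4]]' >/dev/null
python3 go.py 0.618 -0.047 0.035 1.644
python3 - <<'E'
from station import r, optics
from h import *
T=tool(r.get_state());c=optics.camera('wrist');W=T@c['hand_eye']
im=c['image'][:,:,::-1].copy()
x=np.array([np.cos(.073),np.sin(.073),0]);y=np.array([-x[1],x[0],0]);O=np.array([.5585,-.052,0])
for th,col in((0,(0,0,255)),(.12,(0,255,0))):
    for s in(-.03,0,.03):
        p=proj(c,O+x*(-.04+.1*np.cos(th))+y*s+np.array([0,0,.026+.1*np.sin(th)]),W)[0];cv2.circle(im,tuple(int(v) for v in p),3,col,1);print(th,s,p)
for a,b in((.075,.07),(.075,-.07)):
    p=proj(c,O+x*a+y*b+[0,0,.012],W)[0];cv2.circle(im,tuple(int(v) for v in p),4,(255,0,0),1)
cv2.imwrite('pics/w1.png',im)
E
```

```text
t2.9 tcp [ 0.6184 -0.0418  0.1338] F [ 0.14 -0.24  1.37] w 0.034
shift [-0.0345 -0.0041  0.6585] turn [-0.0009 -0.0004  0.0014]
0 -0.03 [316.70509445 236.02949837]
0 0 [316.7117032  205.29812757]
0 0.03 [316.71874352 172.55995202]
0.12 -0.03 [315.80998324 241.3060236 ]
0.12 0 [315.78729814 209.34397813]
0.12 0.03 [315.76306161 175.19606754]
```

View pics/w1.png

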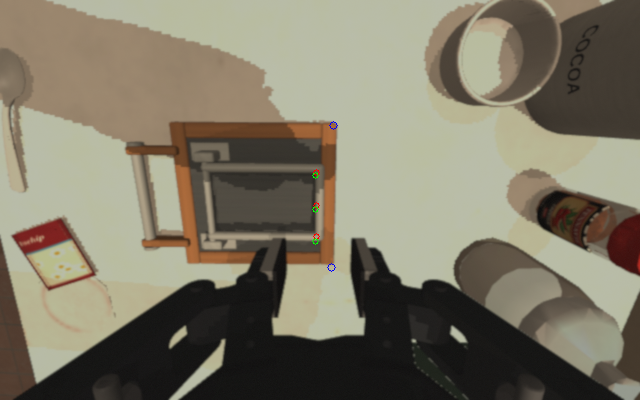

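The wrist view shows the crossbar at x≈320, rows 168–237. My predictions sit about 3 px off, a calibration error of roughly 2–3 mm, so I'll shift by that and pinch.

```bash
J='python3 -m jog'
$J '[[-0.02,0.014,0.2,0,0,0,0.4],[-0.02,0.014,0.4,0,0,0,0.4],[-0.02,0.014,0.55,0,0,0,0.4],[-0.02,0.014,0.65,0,0,0,0.4],[-0.02,0.014,0.65,0,0,0,0.4],[-0.02,0.014,0.65,0,0,0,0.4]]'
$J '[[0,0,0,0,0,0,0],[0,0,0,0,0,0,0],[0,0,0,0,0,0,0],[0,0,0,0,0,0,0],[0,0,0,0,0,0,0],[0,0,0,0,0,0,0],[0,0,0,0,0,0,0]]'
```

```text
time: 3.5
tcp_pos: [0.622, -0.0457, 0.0376]
orientation: [3.14, -0.0, 1.644]
contact_force: [0.0, 0.7, 0.6]
gripper_width: 0.0341
gripper_force: 0.0
time: 4.2
tcp_pos: [0.621, -0.0462, 0.0359]
orientation: [-3.142, 0.0, 1.644]
contact_force: [-0.1, 0.6, 0.4]
gripper_width: -0.0001
gripper_force: 0.0
```

```bash
python3 - <<'E'
from station import r, optics
import cv2, numpy as np
im=optics.camera('wrist')['image'][:,:,::-1]; s=optics.camera('side')['image'][:,:,::-1]
a=cv2.resize(im[60:360,150:550],None,fx=1.5,fy=1.5); b=cv2.resize(s[160:260,290:420],(0,0),fx=3,fy=3)
a=cv2.resize(a,(400,300)); b=cv2.resize(b,(390,300)); cv2.imwrite('pics/w2.png',np.hstack([a,b]))
E
```

```text
(no output)
```

View pics/w2.png

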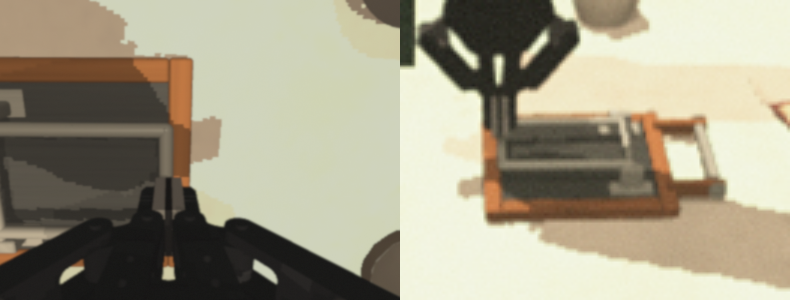

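```bash
python3 - <<'E'
from station import r, optics
from h import *
s=r.get_state();T=tool(s);c=optics.camera('wrist');W=T@c['hand_eye']
print(s['tcp_pos'],s['gripper_width'],s['contact_force'],s['moment'])
for x in (.011,):
  for z in(.0,.006,.013,.019): print(z,proj(c,[[x,-.008,z],[x,.008,z]],c['hand_eye']).round(1).tolist())
x=np.array([np.cos(.073),np.sin(.073),0]);y=np.array([-x[1],x[0],0]);O=np.array([.5612,-.049,0])
for th in(0,.06,.12):
    print(th,proj(c,[O+x*(-.04+.1*np.cos(th))+y*k+np.array([0,0,.026+.1*np.sin(th)]) for k in(.032,0)],W).round(1).tolist())
print('corner',proj(c,O+x*.075+y*.07+[0,0,.012],W))
im=c['image'][:,:,::-1]
cv2.imwrite('pics/w3.png',cv2.resize(im[150:270,240:400],None,fx=5,fy=5,interpolation=2))
E
```

```text
[ 0.62094421 -0.04624411  0.03587277] 0.00014792582855264344 [ 0.47027277 -0.25364015  0.10387021] [ 0.02144807 -0.00789746 -0.01586091]
0.0 [[301.1, 234.4], [331.2, 234.4]]
0.006 [[301.7, 230.2], [330.7, 230.2]]
0.013 [[302.4, 225.6], [330.2, 225.6]]
0.019 [[302.9, 222.0], [329.8, 222.0]]
0 [[316.5, 188.7], [316.7, 242.9]]
0.06 [[316.1, 191.5], [316.3, 247.4]]
0.12 [[315.0, 194.4], [315.2, 252.3]]
corner [[343.61055107 115.97213925]]
```

View pics/w3.png

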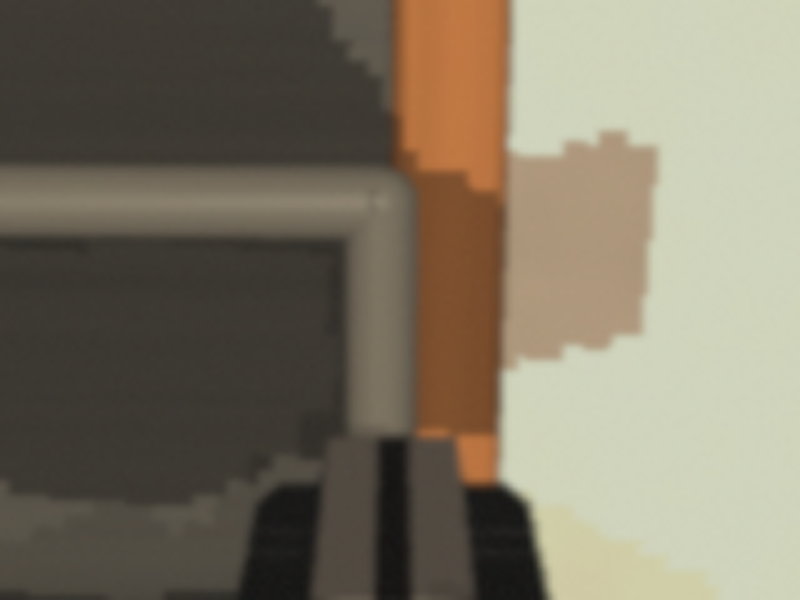

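The shut pads sit directly over the crossbar, with their tips at crop (395,437), above it. They closed over the bar, so I'll probe downward with the fingers shut to find where it is.

```bash
J='python3 -m jog'
for i in 1 2 3; do $J '[[0,0,0.013,0,0,0,0],[0,0,0.02,0,0,0,0],[0,0,0.02,0,0,0,0]]' | grep -E 'tcp_pos|force'; done
```

```text
tcp_pos: [0.6208, -0.0462, 0.0326]
contact_force: [-0.6, -0.8, -1.2]
gripper_force: 0.0
tcp_pos: [0.6208, -0.0462, 0.0297]
contact_force: [0.6, 0.7, 0.6]
gripper_force: 0.0
tcp_pos: [0.6212, -0.0463, 0.0278]
contact_force: [-3.2, 1.3, 9.3]
gripper_force: 4.7
```

```bash
J='python3 -m jog'
$J '[[0,0,-0.03,0,0,0,0.4],[0,0,-0.03,0,0,0,0.4],[0,0,-0.03,0,0,0,0.4],[0,0,-0.03,0,0,0,0.4],[0,0,-0.03,0,0,0,0.4]]'|grep -E 'tcp_pos|force|width'
for i in 1 2 ; do $J '[[0,0,0.02,0,0,0,0.4],[0,0,0.03,0,0,0,0.4],[0,0,0.03,0,0,0,0.4]]' | grep -E 'tcp_pos|force'; done
python3 - <<'E'
from station import r, optics
from h import *
im=optics.camera('wrist')['image'][:,:,::-1]; s=optics.camera('side')['image'][:,:,::-1]
a=cv2.resize(im[120:280,220:420],(400,320),interpolation=2); b=cv2.resize(s[170:250,300:400],(400,320),interpolation=2)
cv2.imwrite('pics/w4.png',np.hstack([a,b]))
E
```

```text
tcp_pos: [0.6208, -0.0462, 0.0312]
contact_force: [-0.0, 0.4, 0.1]
gripper_width: 0.0346
gripper_force: 0.0
tcp_pos: [0.6207, -0.0462, 0.0265]
contact_force: [-0.2, 0.5, -0.8]
gripper_force: 0.0
tcp_pos: [0.6208, -0.0462, 0.0221]
contact_force: [-0.8, 0.4, 0.8]
gripper_force: 0.0
```

View pics/w4.png

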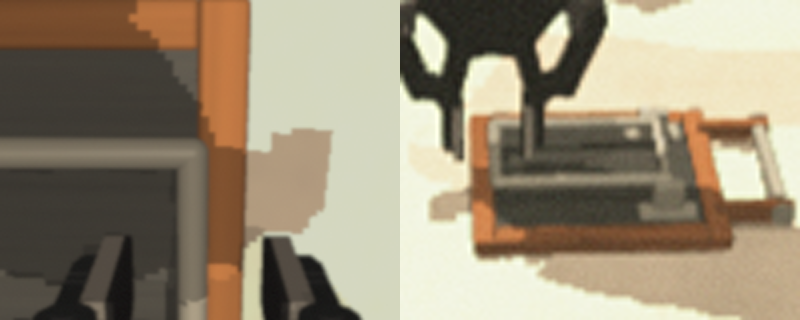

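Now the fingers straddle the bar with nothing touching. In the side half of the picture, the inner fingertip is at about (528,155), inside the U. The shut-finger contact at TCP z≈0.028 means the real tips are far shorter than stated, so I'll go slightly lower and close in stages.

```bash
J='python3 -m jog'
$J '[[0,0,0.01,0,0,0,0.4],[0,0,0.02,0,0,0,0.4],[0,0,0.02,0,0,0,0.4]]' | grep -E 'tcp_pos|force'
$J '[[0,0,0,0,0,0,0.25],[0,0,0,0,0,0,0.25],[0,0,0,0,0,0,0.25]]' | grep -E 'tcp_pos|force|width'
$J '[[0,0,0,0,0,0,0.16],[0,0,0,0,0,0,0.16],[0,0,0,0,0,0,0.16]]' | grep -E 'tcp_pos|force|width'
$J '[[0,0,0,0,0,0,0],[0,0,0,0,0,0,0],[0,0,0,0,0,0,0],[0,0,0,0,0,0,0]]' | grep -E 'tcp_pos|force|width'
```

```text
tcp_pos: [0.6208, -0.0462, 0.0192]
contact_force: [0.5, -0.1, -0.2]
gripper_force: 0.0
tcp_pos: [0.621, -0.0462, 0.0195]
contact_force: [0.3, -1.1, -0.4]
gripper_width: 0.0216
gripper_force: 0.0
tcp_pos: [0.621, -0.0462, 0.0195]
contact_force: [-0.1, 0.8, 0.2]
gripper_width: 0.0139
gripper_force: 0.0
tcp_pos: [0.6209, -0.0462, 0.0195]
contact_force: [-1.8, 1.4, 3.4]
gripper_width: 0.005
gripper_force: 58.8
```

```bash
J='python3 -m jog'
$J '[[0,0,0,0,0,0,0.16],[0,0,0,0,0,0,0.16],[0,0,0.01,0,0,0,0.16],[0,0,0.025,0,0,0,0.16],[0,0,0.025,0,0,0,0.16]]' | grep -E 'tcp_pos|force|width'
$J '[[0,0,0,0,0,0,0],[0,0,0,0,0,0,0],[0,0,0,0,0,0,0],[0,0,0,0,0,0,0]]' | grep -E 'tcp_pos|force|width'
```

```text
tcp_pos: [0.6207, -0.0462, 0.0152]
contact_force: [0.7, -0.8, -0.0]
gripper_width: 0.0138
gripper_force: 0.0
tcp_pos: [0.6208, -0.0462, 0.0156]
contact_force: [-0.3, 0.4, -1.8]
gripper_width: 0.0052
gripper_force: 58.6
```

The width reads 5 mm at both depths, so the bar is held. Now I'll swing it open along its arc.

```bash
J='python3 -m jog'
$J '[[0,-0.001,-0.033,0,0,0,0],[0,-0.003,-0.067,0,0,0,0],[0,-0.0075,-0.1,0,0,0,0],[0,-0.013,-0.132,0,0,0,0],[0,-0.021,-0.165,0,0,0,0],[0,-0.03,-0.197,0,0,0,0],[0,-0.03,-0.197,0,0,0,0]]'| grep -E 'tcp_pos|force|width'
$J '[[0,-0.011,-0.031,0,0,0,0],[0,-0.023,-0.063,0,0,0,0],[0,-0.036,-0.093,0,0,0,0],[0,-0.052,-0.123,0,0,0,0],[0,-0.069,-0.151,0,0,0,0],[0,-0.087,-0.179,0,0,0,0],[0,-0.087,-0.179,0,0,0,0]]'| grep -E 'tcp_pos|force|width'
```

```text
tcp_pos: [0.6167, -0.0466, 0.0461]
contact_force: [-1.5, -0.5, -1.0]
gripper_width: 0.0052
gripper_force: 58.6
tcp_pos: [0.6035, -0.0476, 0.0728]
contact_force: [-0.1, -0.3, -3.5]
gripper_width: 0.0051
gripper_force: 58.5
```

```bash
J='python3 -m jog'
for i in 1 2 3; do $J '[[0,-0.01,-0.014,0,0,0,0],[0,-0.02,-0.027,0,0,0,0],[0,-0.02,-0.027,0,0,0,0],[0,-0.02,-0.027,0,0,0,0]]'| grep -E 'tcp_pos|contact'; done
python3 - <<'E'
from station import r, optics
from h import *
c=optics.camera('wrist')
im=c['image'][:,:,::-1]; s=optics.camera('side')['image'][:,:,::-1]
a=cv2.resize(im[40:360,120:520],(400,320),interpolation=2); b=cv2.resize(s[150:250,290:415],(400,320),interpolation=2)
cv2.imwrite('pics/w5.png',np.hstack([a,b]))
E
```

```text
tcp_pos: [0.6005, -0.0477, 0.0761]
contact_force: [0.2, 0.2, -4.6]
tcp_pos: [0.5975, -0.0479, 0.0803]
contact_force: [0.5, -0.0, -4.5]
tcp_pos: [0.5945, -0.0481, 0.0843]
contact_force: [-0.1, 0.2, -4.0]
```

View pics/w5.png

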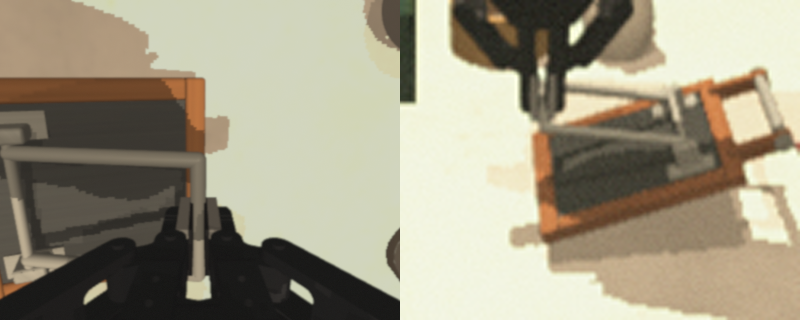

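In the side half of the picture the sign has come off the worktop. Its rod end rose about 27 px and it droops at the bottom edge, because the bar didn't turn in the grip. The leg stays level with the gripper, so I'll tilt the tool about the bar to set the sign flat again.

```bash
J='python3 -m jog'
$J '[[0,0,0,-0.03,0,0,0],[0,0,0,-0.06,0,0,0],[0,0,0,-0.09,0,0,0],[0,0,0,-0.12,0,0,0],[0,0,0,-0.15,0,0,0],[0,0,0,-0.18,0,0,0],[0,0,0,-0.21,0,0,0],[0,0,0,-0.24,0,0,0],[0,0,0,-0.24,0,0,0],[0,0,0,-0.24,0,0,0]]'| grep -E 'tcp_pos|force|orient|width'
$J '[[0,0,0,-0.03,0,0,0],[0,0,0,-0.06,0,0,0],[0,0,0,-0.09,0,0,0],[0,0,0,-0.12,0,0,0],[0,0,0,-0.15,0,0,0],[0,0,0,-0.18,0,0,0],[0,0,0,-0.18,0,0,0],[0,0,0,-0.18,0,0,0]]'| grep -E 'tcp_pos|force|orient|width'
python3 - <<'E'
from station import r, optics
from h import *
a=optics.camera('top')['image'][150:270,250:380,::-1]; s=optics.camera('side')['image'][:,:,::-1]
a=cv2.resize(a,(390,360),interpolation=2); b=cv2.resize(s[150:250,290:415],(400,360),interpolation=2)
cv2.imwrite('pics/w6.png',np.hstack([a,b]))
E
```

```text
tcp_pos: [0.5943, -0.0481, 0.0843]
orientation: [2.766, -0.0, 1.644]
contact_force: [0.2, 0.4, -3.1]
gripper_width: 0.0051
gripper_force: 58.8
tcp_pos: [0.5947, -0.0482, 0.0841]
orientation: [2.483, -0.001, 1.643]
contact_force: [0.3, 0.2, -2.5]
gripper_width: 0.0052
gripper_force: 59.0
```

View pics/w6.png

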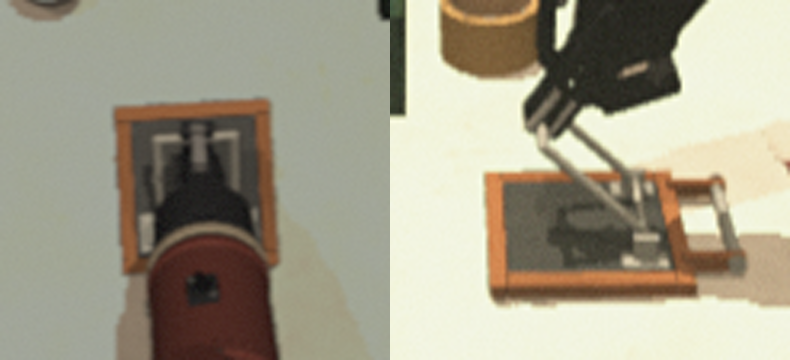

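The sign lies flat again with the kickstand well up: its frame edge in the side half runs level along y≈285, with the bar at (540,130). I'll turn a bit more against the stop, then check the force.

```bash
J='python3 -m jog'
$J '[[0,-0.004,0.005,-0.02,0,0,0],[0,-0.006,0.008,-0.04,0,0,0],[0,-0.008,0.01,-0.06,0,0,0],[0,-0.008,0.01,-0.06,0,0,0],[0,-0.008,0.01,-0.06,0,0,0],[0,-0.008,0.01,-0.06,0,0,0]]'| grep -E 'tcp_pos|force|orient|width'
```

```text
tcp_pos: [0.5946, -0.048, 0.0929]
orientation: [2.403, -0.003, 1.642]
contact_force: [0.1, 0.2, -2.6]
gripper_width: 0.0056
gripper_force: 59.1
```

```bash
python3 - <<'E'
from station import r, optics
from h import *
s=r.get_state();print(np.round(s['q'],3),s['tcp_pos'],s['contact_force'])
c=optics.camera('side');cv2.imwrite('pics/w7.png',cv2.resize(c['image'][130:250,280:430,::-1],None,fx=4,fy=4,interpolation=2))
E
```

```text
[-0.255  0.015  0.323  2.386 -1.495  0.099  1.592] [ 0.5945664  -0.04796864  0.09289127] [ 0.10892685  0.1617446  -2.62321145]
```

View pics/w7.png

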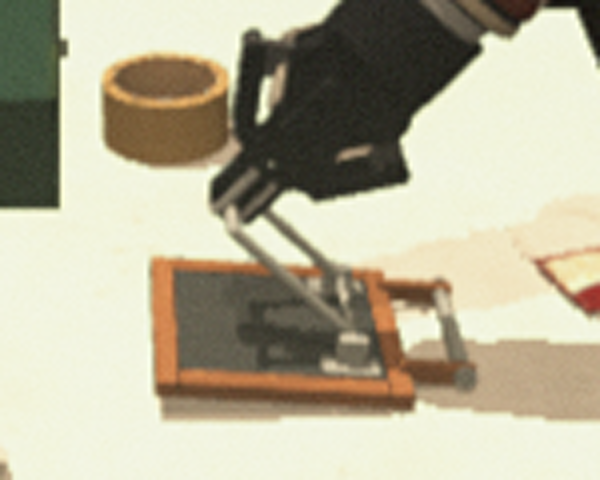

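The wrist is near its limits (J4, J5 and J6), which lifted the tool about 9 mm. The sign's bottom edge is slightly raised, with its shadow under (290,410). I'll back off and lower it flat.

```bash
J='python3 -m jog'
$J '[[0,0,0,0.02,0,0,0],[0,0,0,0.04,0,0,0],[0,0,0,0.04,0,0,0]]'| grep -E 'tcp_pos|contact|orient|width'
python3 -c "
from station import r;print(r.get_state()['q'].round(3))"
```

```text
tcp_pos: [0.5945, -0.0454, 0.0927]
orientation: [2.453, -0.008, 1.647]
contact_force: [0.4, 0.5, -3.7]
gripper_width: 0.0053
[-0.308  0.016  0.372  2.352 -0.83   0.134  0.925]
```

```bash
J='python3 -m jog'
$J '[[0,-0.011,0.013,0.01,0,0,0],[0,-0.022,0.026,0.02,0,0,0],[0,-0.034,0.041,0.03,0,0,0],[0,-0.034,0.041,0.03,0,0,0],[0,-0.034,0.041,0.03,0,0,0]]'| grep -E 'tcp_pos|contact|orient|width'
python3 - <<'E'
from station import r, optics
from h import *
s=r.get_state();print(s['q'].round(3)); T=tool(s); print('tilt',np.arccos(-T[2,2]))
c=optics.camera('side');cv2.imwrite('pics/s8.png',cv2.resize(c['image'][130:250,280:430,::-1],None,fx=4,fy=4,interpolation=2))
E
```

```text
tcp_pos: [0.5945, -0.0454, 0.0848]
orientation: [2.498, -0.007, 1.648]
contact_force: [-0.3, -0.2, -4.3]
gripper_width: 0.0052
[-0.335  0.039  0.397  2.325 -0.616  0.174  0.708]
tilt 0.6432366274350088
```

```bash
J='python3 -m jog'
for i in 1 2 3; do $J '[[0,-0.006,0.008,0,0,0,0],[0,-0.012,0.016,0,0,0,0],[0,-0.012,0.016,0,0,0,0],[0,-0.012,0.016,0,0,0,0]]'| grep -E 'tcp_pos|contact'; done
```

```text
tcp_pos: [0.5945, -0.0456, 0.082]
contact_force: [0.6, 1.2, -2.8]
tcp_pos: [0.5954, -0.0457, 0.0798]
contact_force: [3.5, 1.0, 3.0]
tcp_pos: [0.5945, -0.0457, 0.076]
contact_force: [4.5, 0.7, 4.8]
```

```bash
J='python3 -m jog'
$J '[[0,0.007,-0.009,-0.01,0,0,0],[0,0.014,-0.017,-0.02,0,0,0],[0,0.021,-0.026,-0.03,0,0,0],[0,0.029,-0.034,-0.04,0,0,0],[0,0.029,-0.034,-0.04,0,0,0],[0,0.029,-0.034,-0.04,0,0,0]]'| grep -E 'tcp_pos|contact|orient'
python3 - <<'E'
from station import r, optics
from h import *
s=r.get_state();print(s['time'],s['q'].round(3)); T=tool(s); print('tilt',np.arccos(-T[2,2]))
for n in('top','side'):
    c=optics.camera(n);im=c['image'];h=cv2.cvtColor(im,cv2.COLOR_RGB2HSV)
    m=cv2.inRange(h,(3,120,60),(16,255,255)); 
    m2=np.zeros_like(m); b=(slice(170,262),slice(275,355)) if n=='top' else (slice(170,250),slice(300,420)); m2[b]=m[b]
    k=np.vstack(cv2.findContours(m2,0,1)[0]); hu=cv2.convexHull(k); print(n,cv2.approxPolyDP(hu,3,True)[:,0].tolist(),m2.sum()//255)
    print(n,'w/ flat-z', ray(c,cv2.approxPolyDP(hu,3,True)[:,0],.012).round(3).tolist())
E
```

```text
tcp_pos: [0.5931, -0.0455, 0.0808]
orientation: [2.439, -0.007, 1.649]
contact_force: [-1.0, 0.7, -2.0]
16.55 [-0.167  0.044  0.232  2.367 -1.257  0.11   1.354]
tilt 0.7027439737631959
top [[337, 261], [303, 261], [291, 242], [288, 188], [337, 185], [341, 236]] 1457
top w/ flat-z [[0.421, -0.112, 0.012], [0.42, -0.022, 0.012], [0.47, 0.011, 0.012], [0.614, 0.022, 0.012], [0.624, -0.11, 0.012], [0.487, -0.122, 0.012]]
side [[418, 199], [387, 231], [324, 233], [321, 170]] 931
side w/ flat-z [[0.383, -0.114, 0.012], [0.473, 0.027, 0.012], [0.615, 0.038, 0.012], [0.636, -0.263, 0.012]]
```

Side and top masks agree: the sign is flat. Tool tilt is 0.70 rad, and there's a slight pull at the stop. Releasing and backing out.

```bash
J='python3 -m jog'
$J '[[0,0,0,0,0,0,0.1],[0,0,0,0,0,0,0.2],[0,0,0,0,0,0,0.2],[0,0,0,0,0,0,0.2]]'| grep -E 'tcp_pos|contact|width'
$J '[[0,0,-0.1,0.0,0,0,0.2],[0,0,-0.25,0.0,0,0,0.2],[0,0,-0.4,0,0,0,0.2],[0,0,-0.5,0.09,0,0,0.2],[0,0,-0.5,0.18,0,0,0.2],[0,0,-0.5,0.27,0,0,0.2],[0,0,-0.5,0.36,0,0,0.2],[0,0,-0.5,0.45,0,0,0.2],[0,0,-0.5,0.45,0,0,0.2],[0,0,-0.5,0.45,0,0,0.2]]'
python3 go.py 0.53 -0.05 0.25 1.644
```

```text
tcp_pos: [0.5951, -0.0454, 0.0829]
contact_force: [-0.8, -0.1, -0.3]
gripper_width: 0.0172
time: 18.05
tcp_pos: [0.5475, -0.0492, 0.1389]
orientation: [-3.14, -0.006, 1.649]
contact_force: [0.2, 0.3, -0.1]
gripper_width: 0.0171
gripper_force: 0.0
t18.1 tcp [ 0.5475 -0.0492  0.1389] F [ 0.15  0.34 -0.11] w 0.0171
shift [ 0.0086 -0.1179 -0.7402] turn [-0.0013 -0.0039  0.0034]
```

```bash
J='python3 -m jog'
$J '[[0.3,0,-0.3,0,0,0,0.2],[0.6,0,-0.6,0,0,0,0.2],[0.9,0,-0.74,0,0,0,0.2],[1,0,-0.74,0,0,0,0.2],[1,0,-0.74,0,0,0,0.2]]'>/dev/null
$J '[[0.3,0,0,0,0,0,0.2],[0.6,0,0,0,0,0,0.2],[0.9,0,0,0,0,0,0.2],[1,0,0,0,0,0,0.2],[1,0,0,0,0,0,0.2]]' | grep tcp
cat > look.py <<'E'
from station import r, optics
from h import *
c=optics.camera('top');im=c['image'];h=cv2.cvtColor(im,cv2.COLOR_RGB2HSV)
m=cv2.inRange(h,(3,120,60),(16,255,255)); m2=np.zeros_like(m); m2[170:262,275:355]=m[170:262,275:355]
# fit frame rectangle: main body by opening away ears, via model fit of outer rectangle on back plane
k=cv2.dilate(m2,np.ones((3,3),np.uint8)); pts=np.argwhere(m2)[:,::-1]
P=ray(c,pts,.012)[:,:2]
from scipy.optimize import minimize
def cost(v):
    a=v[2];u=np.array([np.cos(a),np.sin(a)]);w=np.array([-u[1],u[0]]);q=P-v[:2];x=q@u;y=q@w
    d=np.maximum(abs(x)-.075,abs(y)-.07); inner=np.maximum(np.maximum(-.012-d,d),0); return np.minimum(inner,.006).sum()
best=min((minimize(cost,[P[:,0].mean()+dx,P[:,1].mean()+dy,a],method='Nelder-Mead',options=dict(xatol=1e-5,fatol=1e-6)) for dx in(0,.01,.02) for dy in(-.01,0,.01) for a in(.0,.07,.14)),key=lambda o:o.fun)
x0,y0,a=best.x; print('sign',best.x.round(4),best.fun,len(P))
u=np.array([np.cos(a),np.sin(a),0]);w=np.array([-u[1],u[0],0]);O=np.array([x0,y0,0])
rod=O-.107*u; print('rod',rod.round(4)); g=cv2.cvtColor(im,cv2.COLOR_RGB2GRAY).astype(np.float32)
for z0,nm in((.012,'back'),):
    xs=np.arange(-.12,.08,.004); S=np.mean([[cv2.getRectSubPix(g,(1,1),tuple(map(float,proj(c,O+u*x+w*y+[0,0,z0])[0])))[0,0] for x in xs] for y in(-.015,0,.015)],0)
    print([(round(float(x)*1000),int(v)) for x,v in zip(xs,S)])
for th in(.5,.6,.7): # where the bar would appear on back plane
    B=O+u*(-.04+.1*np.cos(th))+np.array([0,0,.026+.1*np.sin(th)]); q=ray(c,proj(c,B),.012)[0]-O; print(th,(q@u*1000).round(1))
E
python3 look.py
```

```text
tcp_pos: [0.5217, 0.2511, 0.2518]
sign [ 0.5489 -0.0495  0.0806] 0.4025080911688281 910
rod [ 0.4422 -0.0581  0.    ]
[(-120, 161), (-116, 151), (-112, 108), (-108, 126), (-104, 128), (-100, 145), (-96, 160), (-92, 160), (-88, 161), (-84, 161), (-80, 161), (-76, 125), (-72, 97), (-68, 107), (-64, 104), (-60, 78), (-56, 69), (-52, 71), (-48, 66), (-44, 66), (-40, 125), (-36, 99), (-32, 67), (-28, 68), (-24, 70), (-20, 69), (-16, 69), (-12, 67), (-8, 67), (-4, 66), (0, 67), (4, 67), (8, 66), (12, 66), (16, 54), (20, 46), (24, 56), (28, 64), (32, 67), (36, 68), (40, 78), (44, 126), (48, 125), (52, 74), (56, 68), (60, 74), (64, 99), (68, 107), (72, 107), (76, 136)]
0.5 54.7
0.6 50.1
0.7 44.5
```

Kickstand bar peak is at 46 mm, so the leg angle is ≈0.68 rad and open. The rod is at about (0.444,-0.057).

```bash
J='python3 -m jog'
python3 go.py 0.444 -0.057 0.25 1.651
$J '[[-0.3,-0.1,0,0,0,0,0.2],[-0.6,-0.2,0,0,0,0,0.2],[-0.9,-0.35,0,0,0,0,0.2],[-1,-0.5,0,0,0,0,0.2],[-1,-0.5,0,0,0,0,0.2]]'>/dev/null
$J '[[-0.3,-0.1,0,0,0,0,0.2],[-0.6,-0.2,0.2,0,0,0,0.2],[-0.9,-0.2,0.4,0,0,0,0.2],[-1,-0.2,0.6,0,0,0,0.2],[-1,-0.2,0.6,0,0,0,0.2],[-1,-0.2,0.6,0,0,0,0.2]]'>/dev/null
python3 go.py 0.444 -0.057 0.06 1.651
```

```text
t19.1 tcp [0.5225 0.2487 0.2518] F [ 1.29 -0.26  0.84] w 0.0169
shift [-1.9901 -0.6836  0.0022] turn [-0.0003 -0.0033 -0.0004]
t20.2 tcp [ 0.4412 -0.0587  0.1603] F [0.14 0.75 0.81] w 0.0173
shift [0.0061 0.0208 0.669 ] turn [-0.001  -0.0038 -0.0029]
```

```bash
python3 - <<'E'
from station import r, optics
from h import *
from scipy.optimize import minimize
T=tool(r.get_state());c=optics.camera('wrist');W=T@c['hand_eye'];im=c['image'];h=cv2.cvtColor(im,cv2.COLOR_RGB2HSV)
m=cv2.inRange(h,(3,120,50),(16,255,255)); m=cv2.morphologyEx(m,cv2.MORPH_OPEN,np.ones((3,3),np.uint8))
P=ray(c,np.argwhere(m)[::3,::-1],.012,W)[:,:2]; P=P[(abs(P[:,0]-.53)<.13)&(abs(P[:,1]+.05)<.11)]; print(len(P),P.min(0),P.max(0))
def cost(v):
    a=v[2];u=np.array([np.cos(a),np.sin(a)]);w=np.array([-u[1],u[0]]);q=P-v[:2];x=q@u;y=q@w
    d=np.maximum(abs(x)-.075,abs(y)-.07); return np.minimum(np.maximum(np.maximum(-.014-d,d),0),.006).sum()
b=min((minimize(cost,[.549+dx,-.05+dy,.08],method='Nelder-Mead') for dx in(-.005,0,.005) for dy in(-.005,0,.005)),key=lambda o:o.fun)
print(b.x,b.fun/len(P),'rod',b.x[:2]-.107*np.array([np.cos(b.x[2]),np.sin(b.x[2])]))
E
```

```text
2188 [ 0.43520143 -0.12071333] [0.62707512 0.02633566]
[ 0.54973584 -0.04770766  0.07582419] 0.0004607655784621003 rod [ 0.44304328 -0.05581308]
```

Consistent: rod at (0.443,-0.056). Descending with force checks.

```bash
J='python3 -m jog'
$J '[[0.015,0.014,0.2,0,0,0,0.2],[0.015,0.014,0.4,0,0,0,0.2],[0.015,0.014,0.6,0,0,0,0.2],[0.015,0.014,0.8,0,0,0,0.2],[0.015,0.014,0.9,0,0,0,0.2],[0.015,0.014,0.9,0,0,0,0.2],[0.015,0.014,0.9,0,0,0,0.2]]'| grep -E 'tcp_pos|contact'
for i in 1 2 3; do $J '[[0,0,0.02,0,0,0,0.2],[0,0,0.035,0,0,0,0.2],[0,0,0.035,0,0,0,0.2]]' | grep -E 'tcp_pos|contact'; done
```

```text
tcp_pos: [0.4445, -0.0542, 0.027]
contact_force: [-0.6, 0.3, 0.1]
tcp_pos: [0.4437, -0.0547, 0.0208]
contact_force: [0.1, -0.4, 0.2]
tcp_pos: [0.4431, -0.0547, 0.0148]
contact_force: [-0.2, -0.8, 0.6]
tcp_pos: [0.443, -0.0547, 0.0095]
contact_force: [0.1, 0.2, 0.3]
```

```bash
J='python3 -m jog'
for i in 1 2; do $J '[[0,0,0.01,0,0,0,0.2],[0,0,0.02,0,0,0,0.2],[0,0,0.02,0,0,0,0.2]]' | grep -E 'tcp_pos|contact'; done
$J '[[0,0,0,0,0,0,0.1],[0,0,0,0,0,0,0],[0,0,0,0,0,0,0],[0,0,0,0,0,0,0],[0,0,0,0,0,0,0]]' | grep -E 'tcp_pos|force|width'
```

```text
tcp_pos: [0.4432, -0.0547, 0.0067]
contact_force: [0.5, 0.6, -0.2]
tcp_pos: [0.4432, -0.0547, 0.0037]
contact_force: [-0.8, 0.4, 0.3]
tcp_pos: [0.4433, -0.0547, 0.004]
contact_force: [-1.6, -1.5, 3.0]
gripper_width: 0.0073
gripper_force: 58.7
```

Rod gripped (reading +3 mm ≈ 10 mm, as with the bar). Now tipping the sign up along the arc about its bottom edge.

```bash
J='python3 -m jog'
$J '[[0,0.012,-0.105,0,0,0,0],[0,0.032,-0.208,0,0,0,0],[0,0.062,-0.31,0,0,0,0],[0,0.1,-0.408,0,0,0,0],[0,0.147,-0.503,0,0,0,0],[0,0.203,-0.594,0,0,0,0],[0,0.265,-0.68,0,0,0,0],[0,0.335,-0.759,0,0,0,0],[0,0.412,-0.832,0,0,0,0],[0,0.495,-0.899,0,0,0,0],[0,0.495,-0.899,0,0,0,0]]'| grep -E 'tcp_pos|force|width'
$J '[[0,0.088,-0.055,0,0,0,0],[0,0.181,-0.108,0,0,0,0],[0,0.28,-0.15,0,0,0,0],[0,0.379,-0.187,0,0,0,0],[0,0.48,-0.21,0,0,0,0],[0,0.586,-0.228,0,0,0,0],[0,0.69,-0.232,0,0,0,0],[0,0.798,-0.232,0,0,0,0],[0,0.904,-0.228,0,0,0,0],[0,0.904,-0.228,0,0,0,0],[0,0.904,-0.228,0,0,0,0]]'| grep -E 'tcp_pos|force|width|time'
```

```text
tcp_pos: [0.519, -0.0494, 0.1393]
contact_force: [1.4, -0.1, -4.2]
gripper_width: 0.0069
gripper_force: 58.4
time: 25.15
tcp_pos: [0.6549, -0.0391, 0.1751]
contact_force: [1.7, 0.9, 11.9]
gripper_width: 0.0067
gripper_force: 67.7
```

```bash
J='python3 -m jog'
$J '[[0,0,-0.1,0,0,0,0],[0,-0.05,-0.2,0,0,0,0],[0,-0.1,-0.3,0,0,0,0],[0,-0.2,-0.4,0,0,0,0],[0,-0.3,-0.45,0,0,0,0],[0,-0.4,-0.45,0,0,0,0],[0,-0.4,-0.45,0,0,0,0],[0,-0.4,-0.45,0,0,0,0]]'| grep -E 'tcp_pos|force|width'
python3 - <<'E'
from h import *
m=np.array([.5595,.2685]);a=-.03;u=np.array([np.cos(a),np.sin(a)])
for o in(.0305,0,-.0435): print(o,m+o*u)
E
python3 go.py 0.58 0.268 0.24 1.541
```

```text
tcp_pos: [0.5926, -0.0445, 0.2411]
contact_force: [0.3, 0.5, -4.2]
gripper_width: 0.0073
gripper_force: 66.0
0.0305 [0.58998628 0.26758514]
0 [0.5595 0.2685]
-0.0435 [0.51601957 0.2698048 ]
t25.9 tcp [ 0.5926 -0.0445  0.2411] F [ 0.33  0.45 -4.17] w 0.0073
shift [2.0833 0.0778 0.0183] turn [-0.0002 -0.0034  0.0684]
```

```bash
J='python3 -m jog'
$J '[[0.08,0,0,0,0,0,0],[0.2,-0.02,0,0,0,0,0],[0.35,-0.03,0,0,0,0,0],[0.5,-0.05,0,0,0,0,0],[0.65,-0.06,0,0,0,0,0],[0.8,-0.08,0,0,0,0,0],[0.92,-0.09,0,0,0,0,0],[1,-0.1,0,0,0,0,0]]'>/dev/null
$J '[[0.08,0,0,0,0,0.01,0],[0.2,-0.02,0,0,0,0.02,0],[0.35,-0.03,0,0,0,0.03,0],[0.5,-0.05,0,0,0,0.04,0],[0.65,-0.06,0,0,0,0.05,0],[0.8,-0.08,0,0,0,0.06,0],[0.92,-0.09,0,0,0,0.068,0],[1,-0.095,0,0,0,0.068,0],[1,-0.095,0,0,0,0.068,0],[1,-0.095,0,0,0,0.068,0]]' | grep -E 'tcp_pos|orient|contact'
cat > tilt.py <<'E'
from station import r, optics
from h import *
s=r.get_state();print('tcp',s['tcp_pos'],'F',s['contact_force'].round(1),'t',s['time'])
c=optics.camera('side');h=cv2.cvtColor(c['image'],cv2.COLOR_RGB2HSV);m=cv2.inRange(h,(3,120,50),(16,255,255))
p=proj(c,s['tcp_pos'])[0];q=np.zeros_like(m);y0,y1,x0,x1=int(p[1]-40),int(p[1]+160),int(p[0]-110),int(p[0]+110)
q[max(0,y0):y1,max(0,x0):x1]=m[max(0,y0):y1,max(0,x0):x1];n,l,st,_=cv2.connectedComponentsWithStats(q)
k=1+np.argmax(st[1:,4]);print('px tcp',p,'blob',st[k])
hu=cv2.convexHull(np.argwhere(l==k)[:,::-1].astype(np.int32));a=cv2.approxPolyDP(hu,3,True)[:,0];print(a.tolist())
# project model for some tilts for comparison: rear outline near edge (y=+70): top (x=-75) & bottom (x=75)
yaw=s['orientation'][2]-np.pi/2;u=np.array([np.cos(yaw),np.sin(yaw),0]);w=np.array([-u[1],u[0],0]);rod=s['tcp_pos']+np.array([0,0,.008])
for d in(80,90,100,110,114):
    f=np.radians(d); X=u*np.cos(f)-np.array([0,0,np.sin(f)]); Z=u*np.sin(f)+np.array([0,0,np.cos(f)])
    pt=[rod+X*(x+.107)+Z*(z-.012)+w*y for x,y,z in((-.075,.07,0),(-.075,.07,.012),(.075,.07,.012),(.075,.07,0),(.075,-.07,0))]; print(d,proj(c,pt).round(0).astype(int).tolist())
E
python3 tilt.py
```

```text
tcp_pos: [0.5408, 0.2517, 0.2418]
orientation: [-3.14, -0.005, 1.542]
contact_force: [0.8, 0.5, -4.5]
tcp [0.54075545 0.25168323 0.24182174] F [ 0.8  0.5 -4.5] t 27.75
px tcp [366.05561964 195.21352862] blob [363 197  16 114 798]
[[371, 309], [363, 203], [373, 197], [378, 307]]
80 [[370, 236], [362, 235], [342, 308], [349, 309], [351, 254]]
90 [[374, 235], [366, 235], [362, 310], [369, 310], [368, 255]]
100 [[378, 234], [370, 235], [382, 310], [389, 309], [385, 254]]
110 [[382, 232], [374, 234], [401, 307], [409, 305], [401, 250]]
114 [[383, 231], [375, 234], [409, 305], [416, 303], [408, 248]]
```

The side mask gives about 95° of tilt and a bottom edge near x=0.527. I'll recentre, then lower gently.

```bash
J='python3 -m jog'
$J '[[0.05,-0.03,0.05,0,0,0,0],[0.11,-0.07,0.12,0,0,0,0],[0.11,-0.07,0.2,0,0,0,0],[0.11,-0.07,0.28,0,0,0,0],[0.11,-0.07,0.34,0,0,0,0],[0.11,-0.07,0.37,0,0,0,0],[0.11,-0.07,0.37,0,0,0,0],[0.11,-0.07,0.37,0,0,0,0]]'| grep -E 'tcp_pos|contact'
for i in 1 2 3; do $J '[[0,0,0.007,0,0,0,0],[0,0,0.014,0,0,0,0],[0,0,0.014,0,0,0,0]]' | grep -E 'tcp_pos|contact'; done
```

```text
tcp_pos: [0.5307, 0.2695, 0.1869]
contact_force: [0.6, 0.7, -3.3]
tcp_pos: [0.5304, 0.2696, 0.1846]
contact_force: [0.1, 0.6, -4.0]
tcp_pos: [0.5303, 0.2696, 0.1823]
contact_force: [-0.1, -0.7, -3.6]
tcp_pos: [0.5303, 0.2696, 0.1801]
contact_force: [0.4, 0.2, -3.8]
```

```bash
J='python3 -m jog'
for i in 1 2 3; do $J '[[0,0,0.006,0,0,0,0],[0,0,0.01,0,0,0,0],[0,0,0.01,0,0,0,0]]' | grep -E 'tcp_pos|contact'; done
```

```text
tcp_pos: [0.5305, 0.2699, 0.1791]
contact_force: [-0.7, 1.0, -2.4]
tcp_pos: [0.5311, 0.2706, 0.1786]
contact_force: [0.7, 3.1, 5.7]
tcp_pos: [0.532, 0.2708, 0.1784]
contact_force: [0.8, 2.0, 10.9]
```

Contact is made, with a net press of about 15 N. Now leaning it back along the arc, with force checks.

```bash
J='python3 -m jog'
$J '[[0,0.02,-0.001,0,0,0,0],[0,0.04,0,0,0,0,0],[0,0.06,0.002,0,0,0,0],[0,0.08,0.004,0,0,0,0],[0,0.08,0.004,0,0,0,0]]' | grep -E 'tcp_pos|contact'
$J '[[0,0.02,0.004,0,0,0,0],[0,0.04,0.007,0,0,0,0],[0,0.06,0.01,0,0,0,0],[0,0.08,0.014,0,0,0,0],[0,0.08,0.014,0,0,0,0]]' | grep -E 'tcp_pos|contact'
python3 tilt.py
```

```text
tcp_pos: [0.5436, 0.2702, 0.177]
contact_force: [0.7, 2.6, 8.1]
tcp_pos: [0.5553, 0.2697, 0.174]
contact_force: [2.5, 2.3, 5.0]
tcp [0.55530744 0.26970653 0.17401563] F [2.5 2.3 5. ] t 31.4
px tcp [355.38868169 237.53452086] blob [ 352  235   32  110 1068]
[[383, 344], [376, 341], [352, 249], [366, 235], [380, 293]]
80 [[359, 280], [351, 279], [333, 345], [340, 346], [342, 287]]
90 [[363, 279], [355, 279], [352, 347], [359, 347], [359, 288]]
100 [[366, 278], [358, 279], [371, 347], [378, 346], [375, 287]]
110 [[370, 277], [362, 278], [390, 344], [397, 343], [391, 284]]
114 [[371, 276], [363, 278], [397, 343], [404, 341], [398, 282]]
```

```bash
J='python3 -m jog'
$J '[[0,0.02,0.004,0,0,0,0],[0,0.04,0.009,0,0,0,0],[0,0.06,0.014,0,0,0,0],[0,0.08,0.019,0,0,0,0],[0,0.08,0.019,0,0,0,0]]' | grep -E 'tcp_pos|contact'
$J '[[0,0.02,0.006,0,0,0,0],[0,0.04,0.012,0,0,0,0],[0,0.06,0.018,0,0,0,0],[0,0.08,0.024,0,0,0,0],[0,0.08,0.024,0,0,0,0]]' | grep -E 'tcp_pos|contact'
python3 tilt.py
```

```text
tcp_pos: [0.5669, 0.2694, 0.1709]
contact_force: [1.2, 3.6, 5.3]
tcp_pos: [0.5788, 0.2677, 0.1664]
contact_force: [1.0, 0.5, 1.8]
tcp [0.57880292 0.2677384  0.16637239] F [1.  0.5 1.8] t 32.45
px tcp [340.50484994 240.36480245] blob [ 335  227   47  119 1428]
[[378, 345], [335, 252], [352, 227], [380, 286]]
80 [[343, 283], [335, 281], [319, 347], [326, 348], [330, 289]]
90 [[347, 282], [339, 282], [337, 349], [345, 349], [347, 290]]
100 [[350, 281], [342, 282], [356, 349], [364, 348], [363, 289]]
110 [[354, 279], [346, 281], [375, 346], [382, 345], [379, 286]]
114 [[355, 279], [347, 281], [382, 345], [389, 343], [385, 284]]
```

```bash
J='python3 -m jog'
for i in 1 2; do $J '[[0,0.015,0.006,0,0,0,0],[0,0.03,0.012,0,0,0,0],[0,0.04,0.017,0,0,0,0],[0,0.04,0.017,0,0,0,0]]' | grep -E 'tcp_pos|contact'; done
python3 tilt.py
```

```text
tcp_pos: [0.5846, 0.2678, 0.1639]
contact_force: [-0.0, -1.5, 3.6]
tcp_pos: [0.5908, 0.2688, 0.1629]
contact_force: [-2.6, -0.5, 9.6]
tcp [0.5907521  0.26883626 0.16288675] F [-2.6 -0.5  9.6] t 33.3
px tcp [333.01205357 242.38395298] blob [ 328  227   58  116 1492]
[[380, 342], [328, 254], [344, 227], [379, 283], [385, 338]]
80 [[335, 285], [327, 283], [312, 348], [319, 350], [324, 291]]
90 [[339, 284], [331, 284], [330, 350], [337, 351], [340, 292]]
100 [[342, 283], [334, 284], [349, 350], [356, 350], [357, 291]]
110 [[346, 281], [338, 283], [368, 348], [375, 347], [372, 287]]
114 [[347, 281], [339, 283], [375, 346], [382, 345], [379, 285]]
```

The leg is taking load and tilt is ≈114°. I'll relieve the press, then let go.

```bash
J='python3 -m jog'
$J '[[0,-0.005,-0.005,0,0,0,0],[0,-0.008,-0.01,0,0,0,0],[0,-0.008,-0.01,0,0,0,0],[0,-0.008,-0.01,0,0,0,0]]' | grep -E 'tcp_pos|contact'
python3 tilt.py|tail -7|head -1
```

```text
tcp_pos: [0.5888, 0.2684, 0.1629]
contact_force: [-1.4, 0.9, 3.0]
px tcp [334.25169549 242.231149  ] blob [ 330  227   56  116 1466]
```

```bash
J='python3 -m jog'
$J '[[0,0,-0.002,0,0,0,0.08],[0,0,-0.002,0,0,0,0.12],[0,0,-0.002,0,0,0,0.2],[0,0,-0.002,0,0,0,0.25],[0,0,-0.002,0,0,0,0.25],[0,0,-0.002,0,0,0,0.25]]' | grep -E 'tcp_pos|contact|width'
python3 tilt.py|head -3
$J '[[0,0,-0.05,0,0,0,0.25],[0,0,-0.12,0,0,0,0.25],[0,0,-0.2,0,0,0,0.25],[0,0,-0.4,0,0,0,0.25],[0,0,-0.7,0,0,0,0.25],[0,0,-0.8,0,0,0,0.25],[0,0,-0.8,0,0,0,0.25]]' | grep -E 'tcp_pos|contact|width'
```

```text
tcp_pos: [0.5892, 0.268, 0.1633]
contact_force: [-0.2, 0.7, -0.1]
gripper_width: 0.0215
tcp [0.58919521 0.26795113 0.16330633] F [-0.2  0.7 -0.1] t 34.4
px tcp [333.99585163 241.85572924] blob [ 329  229   54  117 1450]
[[381, 344], [375, 344], [329, 254], [350, 229], [378, 285]]
tcp_pos: [0.5905, 0.2682, 0.2879]
contact_force: [0.1, 0.8, -0.2]
gripper_width: 0.0212
```

```bash
python3 - <<'E'
from station import r, optics
from h import *
from scipy.optimize import least_squares
c=optics.camera('side');h=cv2.cvtColor(c['image'],cv2.COLOR_RGB2HSV);m=cv2.inRange(h,(3,120,50),(16,255,255))
q=np.zeros_like(m);q[200:360,310:400]=m[200:360,310:400];n,l,st,_=cv2.connectedComponentsWithStats(q);k=1+np.argmax(st[1:,4])
hu=cv2.convexHull(np.argwhere(l==k)[:,::-1].astype(np.int32));print(st[k],cv2.approxPolyDP(hu,2,True)[:,0].tolist())
ang=np.linspace(0,2*np.pi,48,endpoint=False);D=np.c_[np.cos(ang),np.sin(ang)]
obs=(hu[:,0]@D.T).max(0)
pts=[(x,y,z) for x in(-.075,.075) for y in(-.07,.07) for z in(0,.012)]+[(-.111,y,z) for y in(-.047,.047) for z in(.007,.017)]
def mod(v):
    f=v[3];u=np.array([np.cos(v[2]),np.sin(v[2]),0]);w=np.array([-u[1],u[0],0]);X=u*np.cos(f)-np.array([0,0,np.sin(f)]);Z=u*np.sin(f)+np.array([0,0,np.cos(f)])
    return [np.array([v[0],v[1],.004])+X*(x-.075)+w*y+Z*(z-.012) for x,y,z in pts]
o=least_squares(lambda v:(proj(c,mod(v))@D.T).max(0)-obs,[.516,.268,-.03,1.99],loss='soft_l1');print(o.x.round(3),'tilt',np.degrees(o.x[3])-90,abs(o.fun).mean())
print('mat frame',o.x[:2]-[.5595,.2685])
# leg bar: bright profile behind the sign on the mat
b=o.x;g=cv2.cvtColor(c['image'],cv2.COLOR_RGB2GRAY)
print([(d,int(np.mean([g[tuple(proj(c,[b[0]+d/1000,b[1]+y,.008])[0].round().astype(int)[::-1])] for y in(-.02,-.01,0,.01,.02)]))) for d in range(60,112,4)])
print(r.get_state()['time'])
E
```

```text
[ 329  218   53  128 1604] [[380, 344], [375, 344], [329, 254], [335, 218], [350, 229], [377, 281]]
[ 0.518  0.267 -0.021  1.972] tilt 22.985316930149366 0.5247838941213846
mat frame [-0.04195377 -0.00106014]
[(60, 38), (64, 41), (68, 46), (72, 68), (76, 78), (80, 88), (84, 159), (88, 174), (92, 46), (96, 47), (100, 45), (104, 47), (108, 49)]
35.2
```

The sign stands in the middle of the mat at a 23° lean, with the crossbar down 86 mm behind the bottom edge. The gripper is clear of it. Handing in.

```bash
python3 -c "
from station import workorder;print(workorder.close_job())"
```

```text
the job is handed in; nothing more can be done
None
```

The sign stands released in the middle of the mat, leaning back about 23° on its open kickstand, parallel to the long sides with its face to the robot; I handed the job in at 35 s of the 72 s, but no verdict came back. The first pull on the kickstand lifted the whole sign off the worktop before I set it flat again and finished opening it.

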